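# Nest the stepped bronze weight in the press jig and hold it home

### The job

Load the stepped bronze weight block into the steel jig beside the hand press: set it down on the bed between the two stops with its step (the low foot) towards the open side and its tall back towards the fence, and let go. Then close the sliding side stop right up on the block so that it is snug between both stops, and finally push the block home with one steady diagonal push into the inner corner of its step, forward against the fence and down on the bed (about 15 N each way), and finish while still holding that push. Leave all other things on the shelf where they are.

Things in the scene. Friction and masses are not known exactly. Their poses are not given: they have to be found in the camera images.
- jig: Steel jig bolted to the shelf, 150 (x) by 180 mm (y); two lugs, 13 mm high, reach 122 mm along its y. Origin: centre of its underside, at shelf height, z up, x from the open side (robot side) to the fence. Bed top z = 16, fence face x = +50, fixed end stop face y = +60 mm, side stop on the -y side. Block home: its origin at x = 23, y = 38, z = 16 mm, axes parallel to the jig's.
- bed: Flat, lightly oiled steel bed plate of the jig, 150 by 180 mm, its top 16 mm above the shelf. Origin at the centre of its underside, 4 mm above the jig's origin, same axes. Carries the block. Friction with the block about 0.3, as on fence and stops.
- fence: Dark steel bar along the far side of the jig, parallel to the jig's y over the whole 180 mm, 16 mm thick, 20 mm high above the bed; its face towards the open side is at jig x = +50 mm. Origin 16 mm above the jig's origin, same axes.
- end_stop: Fixed dark steel stop block on the bed, 90 mm long in jig x (-45 to +45 mm), 20 mm thick, 18 mm high above the bed; its inner face is at jig y = +60 mm. Origin 16 mm above the jig's origin, same axes.
- side_stop (a joint): Opening (m) of the sliding side stop: aluminium bar, 90 mm in jig x (-45 to +45), 20 mm thick in jig y, 30 mm high above the bed. 0: closed on the block, 44 mm from the end stop; positive: open towards jig -y (max 0.06, starts 0.035 to 0.055); -0.006 if empty. Outer face at jig y = -4 mm minus value. Slides stiffly (4 N), stays put; push its outer face or pinch it.
- side_stop_top (a point): Centre of the top face of the sliding side stop, 46.5 mm above the shelf.
- block: Stepped bronze block, the workpiece: L in side view, 54 (x) by 44 (y) by 50 mm high, 0.5 to 0.67 kg. Origin: centre of its underside, z up. Foot 14 mm thick, all over; tall back 22 mm thick at x = +5 to +27 mm, full length, to z = 50: grasp across it. Inner corner at x = +5, z = 14 mm. Back face x = +27 goes to the fence. Starts upright on the shelf, back roughly away from the robot.
- plain_block: Plain bronze block without a step, 50 by 36 by 30 mm, lying on the shelf; not to be used. Origin: centre of its underside.
- shroud: Grey plastic curling-stone handle shroud, round foot of 60 mm diameter with a gooseneck grip along its x to 100 mm, 69 mm high; leave alone. Origin: centre of the foot's underside.
- nut_driver: Nut driver lying along its x, black handle 28 mm thick at -x, 220 mm long; leave alone. Origin: middle of its length, at shelf height.
- grommet: Black rubber ring, 36 mm diameter, 12 mm high; leave alone. Origin: centre of its underside.
- mug: White mug, 80 mm diameter, 90 mm high; leave alone. Origin: centre of its underside.
- tin: Round aluminium tin, 68 mm diameter, 50 mm high; leave alone. Origin: centre of its underside.
There are look-alikes about, which are no part of the job. Several things have the shape of the jig; the one meant has the colours described above.

How it is judged (in metres and radians):
On the way, in this order (a step that is already met when the one before it is completed fails the run):
1. the block lies released on the bed between the stops, the side stop still open (x of block in the frame of jig between -0.055 and 0.026 m and y of block in the frame of jig between -0.02 and 0.042 m and z of block in the frame of jig between 0.013 and 0.0185 m and angle between block's own z axis and vertical below 0.06 rad and contact force between the fingers and block below 0.1 N and value of joint side_stop above 0.006 m), for 0.2 s.
2. the side stop is closed on the block (within 3 mm) (value of joint side_stop below 0.003 m and y of block in the frame of jig above 0.034 m and z of block in the frame of jig below 0.0185 m), for 0.2 s.
At the end, for the whole second after the job is handed in: Block flat on the bed, back within 2.5 mm of the fence and square to 0.06 rad, side stop closed on it within 3 mm; through the last second the fingers push it with over 4 N, giving over 3 N on the fence and over 9 N on the bed, weight included (all of step 2 and value of joint side_stop above -0.003 m and x of block in the frame of jig between 0.0205 and 0.026 m and y of block in the frame of jig below 0.041 m and z of block in the frame of jig above 0.0135 m and angle between block's own z axis and vertical below 0.05 rad and angle between the x axis of block and the x axis of jig, either way round below 0.06 rad and contact force between block and fence above 3 N and contact force between block and bed above 9 N and contact force between the fingers and block above 4 N); the arm keeps its last pose, push and grip.
It fails at once if another thing on the shelf is moved by more than 30 mm (distance of any of plain_block, shroud, nut_driver, grommet, mug, tin from where it was at the start of the episode above 0.03 m).
It also fails if it takes over 72 s, if anything falls off the work surface, if the arm or the gripper's body presses on something with over 40 N, if the wrist force passes 120 N, or if a joint passes its speed limit or range.

### The arm

A 6-joint arm with a two-finger parallel gripper is mounted at the origin on the work surface. World frame = base frame: x ahead of the robot, y to its left, z up, the work surface at z = 0. Lengths are in mm, angles in rad, forces in N, time in s.
With the tool pointing down it reaches from about 350 to 775 mm from the base axis. Payload 7.3 kg.
Tool frame: the origin (TCP) lies between the finger pads; the fingertips stand bot.tips_ahead ahead of it and the grasp point (between the pads) lies 6 mm ahead of it (bot.tips_ahead is the distance from the TCP to the fingertips, in mm); z points along the fingers, y is the line along which they close (so a half turn about z gives the same grasp; the last joint's range is limited). The gripper opens to 92 mm and grips with 3 to 60 N. Pads are 19 mm wide; open, the fingers measure 130 mm over their backs; the gripper's body (75 mm by 190 mm) begins 47 mm behind the grasp point.
Start: joints at [-1.274, 0.342, 1.524, -0, 1.275, -0.146], TCP at [224.971, -474.374, 251.741] pointing down, gripper open.
Joint ranges: [-2.53, 2.53], [-0.77, 2.02], [0.04, 2.7], [-1, 4.14], [0.28, 2.66], [-3.11, 3.11]. Speed limits (rad/s): [2.57, 2.57, 3.14, 3.14, 3.14, 3.14].

### API

Orientations are given as [roll, pitch, yaw] about the fixed x, y, z axes, in that order (R = Rz(yaw) Ry(pitch) Rx(roll)).
In Python, from plant import bot gives the robot as it stands. The module is installed in compiled form; this text tells all that it offers.
- The arm moves only by the tool step_arm, never from a script. Its argument "targets" is one flat list of numbers, 7 for each row, row after row: the opening, from 0 (shut) to 1 (fully open), then the shift along the tool's x, y, z each as a share of 100 mm, from -1 to 1, then the turn, a rotation vector about the tool's x, y, z each as a share of pi/4 rad, from -1 to 1. A call has 1 to 20 rows; each row is the pose to reach, as a shift and turn from the pose commanded when the call began, along the tool's axes at that moment; what a row does not reach only later rows make up. A row lasts 1/8 s, in which the tool goes at most 62.5 mm and 10.7 degrees, less where a joint would pass 70% of its speed; a pose out of reach is approached as far as the arm can. A call with a number of a shift or a turn outside -1 to 1 is refused whole. A call with a gripper value outside its range is refused whole. The fingers move at their own pace and stop on an object; the grip force is fixed at half the most. Time passes only in rows, so rows that repeat a pose let the fingers close. It gives the time, the measured TCP pose, the force, the opening and the grip force at its end, in the units of the state.
- bot.get_obs(): the state, without advancing time (a new reading comes with each control period).
- bot.capture(name): name is "scene" or "top"; returns (picture, depth): 420x560x3 uint8, blue, green, red; 420x560 float32, mm along the optical axis (not along the pixel's ray), 0 where there is no reading.
- bot.camera_info(name): a dict with "fx", "fy", "cx", "cy" (pixels), "camera_from_world" (4x4, takes a point from world to camera coordinates). Camera axes: x right, y down, z forward; pixel columns grow to the right and rows downward; lengths in mm; the calibration is good to about 2 mm. A picture is of the moment at which its call begins. camera_info takes no time and is no camera call.
- bot.close_job(): hands the job in; it is judged then, once.
The state is a dict: "time": time; "joint_positions": joint angles; "dq": joint speeds; "tau": joint torques, N m; "tool_pos": TCP position; "tcp_rot": TCP orientation; "contact_force": force on the tool from outside, world axes, zero at the start; "moment": the same for the moment, N m; "grip_width": finger opening in mm; "finger_force": force on a finger pad.
Only numpy, scipy, OpenCV 4.12 (cv2) and the standard library are available. Lean on these libraries where they do the work, as an engineer would, in place of code of your own. Each camera call takes 0.05 s, during which the arm holds its last target. There are 200 camera calls.

## Working session

There is one attempt and no reset: what is moved stays moved. The work goes in short steps, Python scripts to look and compute and a tool call to move; the robot and the scene stay as the last step left them, time stands still between calls to the robot, and variables do not carry over. Pictures are saved under pics/ and viewed, at most 10 in all, crops included, and the job is handed in when it is done.

Besides the shell and the picture viewer there is one more tool, called after "Call:" as a command line: name --argument value ..., lists and objects as JSON in quotes. step_arm: Moves the arm, as the interface text tells. Shift numbers are shares of 100 mm and turn numbers shares of pi/4 rad, none past 1 either way. Its arguments: {"type":"object","properties":{"targets":{"type":"array"}},"required":["targets"]}

```bash
mkdir -p pics; python3 - <<'E'
from plant import bot
import cv2, numpy as np
for n in ("scene","top"):
    p,d=bot.capture(n); cv2.imwrite(f"pics/{n}0.png",p); np.save(f"pics/{n}0.npy",d)
    c=bot.camera_info(n); print(n,c["fx"],c["fy"],c["cx"],c["cy"]); print(np.round(c["camera_from_world"],3))
print(bot.get_obs(), bot.tips_ahead)
E
```

```text
scene 382.19773000444263 382.19773000444263 282.6359097198829 203.35527673439208
[[ 2.720000e-01  9.620000e-01 -2.000000e-03 -1.962950e+02]
 [ 7.410000e-01 -2.100000e-01 -6.380000e-01 -3.600970e+02]
 [-6.140000e-01  1.720000e-01 -7.700000e-01  1.253057e+03]
 [ 0.000000e+00  0.000000e+00  0.000000e+00  1.000000e+00]]
top 418.53152887146905 418.53152887146905 273.6068803990866 214.65085371800288
[[ 2.00000e-02 -9.99000e-01  3.30000e-02  6.71000e+00]
 [-9.93000e-01 -2.40000e-02 -1.16000e-01  5.35230e+02]
 [ 1.17000e-01 -3.10000e-02 -9.93000e-01  9.99554e+02]
 [ 0.00000e+00  0.00000e+00  0.00000e+00  1.00000e+00]]
{'time': 0.1, 'joint_positions': array([-1.27399762e+00,  3.42671210e-01,  1.52490135e+00, -1.10783140e-05,
        1.27542751e+00, -1.46007258e-01]), 'dq': array([ 0.00213525, -0.0006148 , -0.00144918, -0.00139305,  0.00079507,
       -0.00203128]), 'tau': array([ 3.82853817e-03, -4.32003665e+01, -2.44696641e+01,  7.20972405e-02,
        5.25419530e-02, -4.64104096e-05]), 'tool_pos': array([ 224.86695275, -474.04144813,  251.11204924]), 'tcp_rot': array([-3.14019867e+00, -1.94283159e-04,  4.42809062e-01]), 'contact_force': array([-0.57721333,  0.10753938,  0.1564212 ]), 'moment': array([0.00070453, 0.01729281, 0.04015937]), 'finger_force': 0.0, 'grip_width': 91.9489029684655} 25.0
```

View pics/scene0.png

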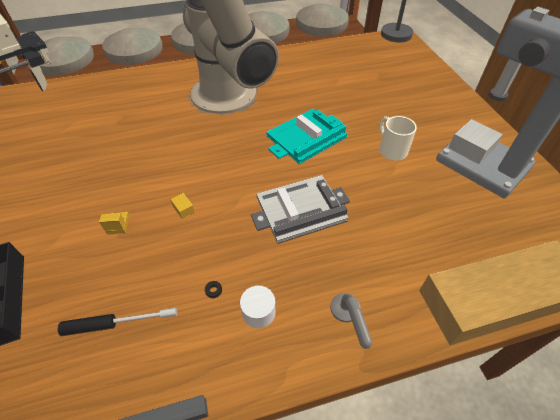

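View pics/top0.png

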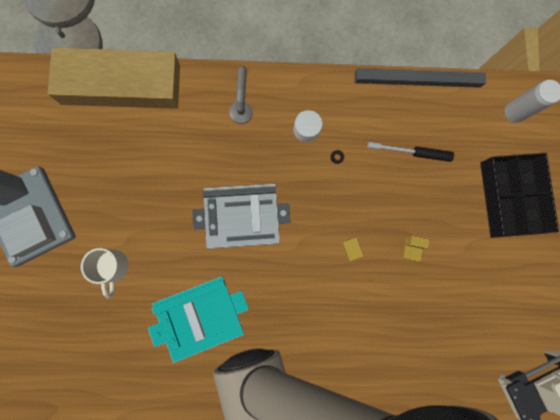

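The scene view shows the steel jig at about (300,207), the stepped block at (113,222) and the plain block at (182,205). In the top view the jig is at (242,216) with its fence up (+x) and the side stop at (255,213). The block is at (416,248), and the teal look-alike jig is at (200,318).

```bash
cat > h.py <<'E'
from plant import bot
import cv2, numpy as np
def cloud(n,d):
    c=bot.camera_info(n); v,u=np.mgrid[:420,:560]
    P=np.stack([(u-c["cx"])/c["fx"]*d,(v-c["cy"])/c["fy"]*d,d],-1)
    T=np.linalg.inv(c["camera_from_world"]); W=P@T[:3,:3].T+T[:3,3]
    W[d==0]=np.nan; return W
def proj(n,p):
    c=bot.camera_info(n); q=c["camera_from_world"]@np.append(p,1); return c["fx"]*q[0]/q[2]+c["cx"],c["fy"]*q[1]/q[2]+c["cy"]
def rect(W,box,z0,z1):
    u0,u1,v0,v1=box; w=W[v0:v1,u0:u1].reshape(-1,3); w=w[(w[:,2]>z0)&(w[:,2]<z1)]
    r=cv2.minAreaRect(w[:,:2].astype(np.float32)); return len(w),np.round(r[0],1),np.round(r[1],1),round(r[2],2),np.round(np.median(w,0),1)
E
python3 - <<'E'
from h import *
for n,bb,jb in (("top",(395,440,228,270),(185,300,175,255)),("scene",(90,140,205,240),(245,355,170,245))):
    d=np.load(f"pics/{n}0.npy"); W=cloud(n,d)
    print(n)
    print(" shelf",np.nanmedian(W[260:280,300:330,2]) if n=="top" else np.nanmedian(W[240:260,150:190,2]))
    print(" block all",rect(W,bb,6,80)); print(" back",rect(W,bb,40,60)); print(" foot",rect(W,bb,8,22))
    print(" jig all",rect(W,jb,5,80)); print(" bed",rect(W,jb,11,20)); print(" stop",rect(W,jb,41,55)); print(" fence/end",rect(W,jb,30,39))
    p=cv2.imread(f"pics/{n}0.png")
    a=cv2.resize(p[jb[2]:jb[3],jb[0]:jb[1]],None,fx=4.5,fy=4.5,interpolation=cv2.INTER_CUBIC)
    b=cv2.resize(p[bb[2]:bb[3],bb[0]:bb[1]],None,fx=5,fy=5,interpolation=cv2.INTER_CUBIC)
    h=max(a.shape[0],b.shape[0]); f=lambda i:cv2.copyMakeBorder(i,0,h-i.shape[0],0,0,cv2.BORDER_CONSTANT)
    cv2.imwrite(f"pics/crop_{n}.png",np.hstack([f(a),f(b)]))
E
```

```text
top
 shelf -0.04234922691568954
 block all (476, array([ 459.5, -333.5]), array([46. , 54.7]), 78.54, array([ 463.3, -330.8,   16.7]))
 back (178, array([ 475.3, -336.7]), array([46. , 22.6]), 78.75, array([ 474.7, -335.4,   49.7]))
 foot (253, array([ 458.5, -333.2]), array([44.3, 52.4]), 79.29, array([ 449.1, -330.2,   13.9]))
 jig all (4822, array([531.2,  94.7]), array([199.6, 280.9]), 4.72, array([532.4, 100.1,  16.9]))
 bed (3145, array([533.6,  99.2]), array([150.2, 238.9]), 4.95, array([521.2,  99.1,  16.2]))
 stop (307, array([545.1, 109.2]), array([108.6, 113.4]), 1.84, array([536.2,  63.8,  46.5]))
 fence/end (746, array([544.7, 100.2]), array([110.5, 178.1]), 5.35, array([584.4, 157.9,  35.5]))
scene
 shelf 0.17758352617670425
 block all (506, array([ 460.4, -334.1]), array([45.5, 57. ]), 78.09, array([ 482.3, -332.6,   34.9]))
 back (218, array([ 476.2, -337.4]), array([45.2, 24.4]), 79.17, array([ 479.3, -336.4,   49.6]))
 foot (155, array([ 460.4, -333.4]), array([44.1, 56.6]), 78.23, array([ 481.7, -322.7,   14.2]))
 jig all (4200, array([533.9,  99.7]), array([242.4, 204.1]), 75.04, array([546. ,  93.9,  17.4]))
 bed (2324, array([533.6,  97.8]), array([153. , 224.4]), 5.47, array([529. ,  96.9,  16.6]))
 stop (274, array([534.1, 110.9]), array([ 90.2, 116.8]), 4.92, array([540.3,  62.2,  47. ]))
 fence/end (813, array([545.5,  98.7]), array([111.3, 179.4]), 5.87, array([587.8, 132.8,  35.8]))
```

View pics/crop_top.png

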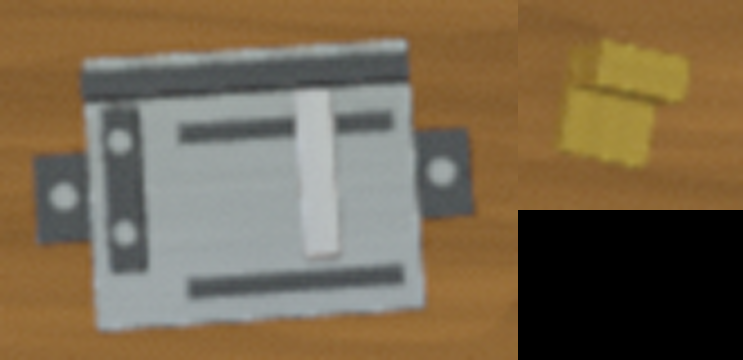

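Jig: origin about (534.5, 98.5), yaw about +5.3°. Block: centre (460, -334), yaw -11.3°, back centre (475.7, -337). I'll write a small helper that converts world targets to tool-frame shares, then start moving.

```bash
cat >> h.py <<'E'
import json,sys
from scipy.spatial.transform import Rotation as Ro
# commanded pose: world pos + yaw (tool down). sent(): register the last row of a call; want(): shares needed
def Rt(y): return Ro.from_euler('xyz',[np.pi,0,y])
def load(): return json.load(open("cmd.json"))
def sent(sx,sy,sz,rz):
    c=load(); p=np.array(c["p"])+Rt(c["yaw"]).apply(100*np.array([sx,sy,sz])); json.dump({"p":p.tolist(),"yaw":c["yaw"]-rz*np.pi/4},open("cmd.json","w"))
def want(p,yaw):
    c=load(); s=Rt(c["yaw"]).inv().apply(np.array(p)-c["p"])/100; r=-(yaw-c["yaw"])/(np.pi/4)
    print("cmd",np.round(c["p"],1),round(c["yaw"],3)," need shares",np.round(s,3),"turn",round(r,3))
def jig(x,y,z,o=(534.5,98.5),a=0.0925):
    return [o[0]+x*np.cos(a)-y*np.sin(a),o[1]+x*np.sin(a)+y*np.cos(a),z]
def obs():
    o=bot.get_obs(); print("t",round(o["time"],2),"tcp",np.round(o["tool_pos"],1),np.round(o["tcp_rot"],3),"F",np.round(o["contact_force"],1),"w",round(o["grip_width"],1),"ff",round(o["finger_force"],1))
E
echo '{"p":[224.971,-474.374,251.741],"yaw":0.4434}' > cmd.json
python3 - <<'E'
from h import *
want([475.7,-337,130],1.374)
d=np.load("pics/top0.npy"); W=cloud("top",d)
w=W[175:255,185:300].reshape(-1,3); o=np.array([534.5,98.5])
for a in (0.08,0.0925,0.105):
    R=np.array([[np.cos(a),np.sin(a)],[-np.sin(a),np.cos(a)]]); q=(w[:,:2]-o)@R.T
    m=(w[:,2]>34.5)&(w[:,2]<38)&(q[:,0]>48)
    s=(w[:,2]>44)&(w[:,2]<49)&(abs(q[:,0])<60); e=(w[:,2]>32)&(w[:,2]<36)&(q[:,0]<48)&(q[:,1]>50)
    print(a,"fence",np.polyfit(q[m,1],q[m,0],1),np.percentile(q[m],[1,99],axis=0).round(1).tolist(),"stop",np.percentile(q[s],[2,98],axis=0).round(1).tolist(),"end",np.percentile(q[e],[2,98],axis=0).round(1).tolist())
E
```

```text
cmd [ 225.  -474.4  251.7] 0.443  need shares [ 2.854 -0.165  1.217] turn -1.185
0.08 fence [-1.71315221e-02  5.67678461e+01] [[48.6, -82.3], [65.2, 87.8]] stop [[-44.7, -44.3], [42.4, -25.3]] end [[-45.2, 61.7], [42.0, 81.2]]
0.0925 fence [-6.04248909e-03  5.67118642e+01] [[48.9, -83.1], [64.7, 87.1]] stop [[-45.1, -44.3], [41.9, -25.2]] end [[-44.3, 61.6], [42.4, 81.0]]
0.105 fence [5.38781832e-03 5.67429851e+01] [[48.5, -83.8], [65.3, 86.5]] stop [[-45.4, -44.2], [41.3, -25.2]] end [[-43.4, 61.2], [43.4, 81.0]]
```

Call:
step_arm --targets '[0.6,0.95,-0.06,0.4,0,0,-0.6,0.6,0.95,-0.06,0.4,0,0,-0.6,0.6,0.95,-0.06,0.4,0,0,-0.6]'

```text
time: 0.48
tool_pos: [309.8, -425.9, 209.9]
tcp_rot: [-3.138, -0.002, 0.921]
contact_force: [-1.3, -0.9, 0.7]
grip_width: 66.3
finger_force: 0.0
```

```bash
sed -i 's/o=(534.5,98.5),a=0.0925/o=(533.3,99.5),a=0.098/' h.py; python3 - <<'E'
from h import *
sent(.95,-.06,.4,-.6); want([475.7,-337,130],1.374)
E
```

```text
cmd [ 308.2 -428.2  211.7] 0.915  need shares [1.744 0.771 0.817] turn -0.585
```

Call:
step_arm --targets '[0.6,0.9,0.4,0.4,0,0,-0.585,0.6,0.9,0.4,0.4,0,0,-0.585,0.6,0.9,0.4,0.4,0,0,-0.585]'

```text
time: 0.85
tool_pos: [396.4, -379.0, 169.8]
tcp_rot: [-3.139, -0.003, 1.381]
contact_force: [-0.8, -0.2, 0.3]
grip_width: 54.8
finger_force: 0.0
```

```bash
python3 - <<'E'
from h import *
sent(.9,.4,.4,-.585); want([475.7,-337,130],1.374); obs()
E
```

```text
cmd [ 394.8 -381.3  171.7] 1.374  need shares [0.592 0.707 0.417] turn 0.0
t 0.85 tcp [ 396.4 -379.   169.8] [-3.139e+00 -3.000e-03  1.381e+00] F [-0.8 -0.2  0.3] w 54.8 ff 0.0
```

Call:
step_arm --targets '[0.6,0.59,0.705,0.42,0,0,0,0.6,0.59,0.705,0.42,0,0,0,0.6,0.59,0.705,0.42,0,0,0,0.6,0.59,0.705,0.42,0,0,0,0.6,0.59,0.705,0.42,0,0,0]'

```text
time: 1.48
tool_pos: [474.9, -338.2, 130.3]
tcp_rot: [3.141, 0.001, 1.372]
contact_force: [0.5, -0.7, -0.3]
grip_width: 55.2
finger_force: 0.0
```

```bash
python3 - <<'E'
from h import *
sent(.59,.705,.42,0); want([475.7,-337,51],1.374); obs()
for n,bb in (("top",(395,440,228,270)),("scene",(90,140,205,240))):
    p,d=bot.capture(n)
    b=cv2.resize(p,None,fx=1,fy=1); cv2.imwrite(f"pics/{n}1.png",b)
a=cv2.imread("pics/scene1.png")[120:300,20:240]; cv2.imwrite("pics/c1.png",cv2.resize(a,None,fx=3,fy=3))
E
```

```text
cmd [ 475.5 -337.2  129.7] 1.374  need shares [0.002 0.002 0.787] turn 0.0
t 1.48 tcp [ 474.9 -338.2  130.3] [3.141e+00 1.000e-03 1.372e+00] F [ 0.5 -0.7 -0.3] w 55.2 ff 0.0
```

View pics/c1.png

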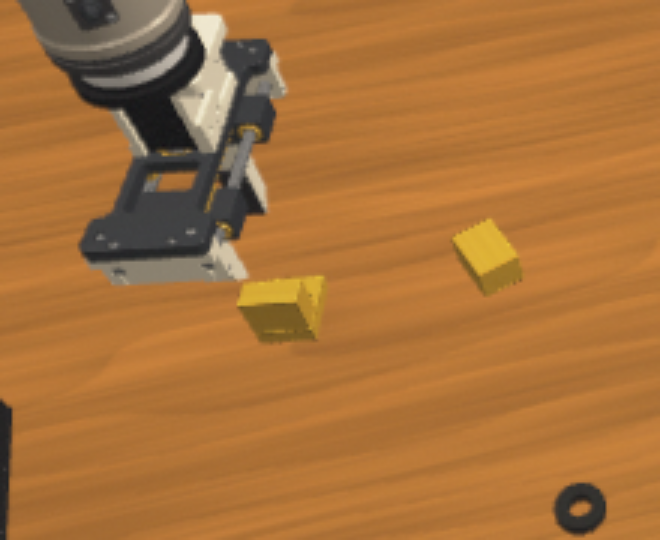

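The crop shows the gripper above the block at (283,305), with its closing line running across the back. I'll descend and close.

Call:
step_arm --targets '[0.6,0,0,0.4,0,0,0,0.6,0,0,0.65,0,0,0,0.6,0,0,0.78,0,0,0,0.6,0,0,0.78,0,0,0,0.6,0,0,0.78,0,0,0,0,0,0,0.78,0,0,0,0,0,0,0.78,0,0,0,0,0,0,0.78,0,0,0,0,0,0,0.78,0,0,0,0,0,0,0.78,0,0,0,0,0,0,0.78,0,0,0,0,0,0,0.78,0,0,0]'

```text
time: 3.08
tool_pos: [475.7, -337.4, 51.9]
tcp_rot: [3.141, 0.0, 1.373]
contact_force: [0.3, 0.9, 1.3]
grip_width: 21.7
finger_force: 30.0
```

Call:
step_arm --targets '[0,0,0,-0.3,0,0,0,0,0,0,-0.6,0,0,0,0,0,0,-0.9,0,0,0,0,0,0,-0.9,0,0,0,0,0,0,-0.9,0,0,0]'

```text
time: 3.7
tool_pos: [474.7, -336.6, 139.8]
tcp_rot: [-3.139, -0.002, 1.373]
contact_force: [0.6, -1.1, -6.2]
grip_width: 21.9
finger_force: 30.0
```

```bash
python3 - <<'E'
from h import *
sent(0,0,.78,0); sent(0,0,-.9,0); obs()
want(jig(20,30,150),1.571+.098)
E
```

```text
t 3.7 tcp [ 474.7 -336.6  139.8] [-3.139e+00 -2.000e-03  1.373e+00] F [ 0.6 -1.1 -6.2] w 21.9 ff 30.0
cmd [ 475.5 -337.2  141.7] 1.374  need shares [ 4.741 -0.182 -0.083] turn -0.375
```

Call:
step_arm --targets '[0,0.5,0,0,0,0,-0.19,0,1,0,0,0,0,-0.375,0,1,0,0,0,0,-0.375]'

```text
time: 4.08
tool_pos: [494.4, -235.4, 139.6]
tcp_rot: [-3.138, -0.004, 1.673]
contact_force: [-0.1, -0.6, -6.0]
grip_width: 21.9
finger_force: 30.0
```

```bash
python3 - <<'E'
from h import *
sent(1,0,0,-.375); obs()
want(jig(24,30,140),1.571+.098)
E
```

```text
t 4.08 tcp [ 494.4 -235.4  139.6] [-3.138 -0.004  1.673] F [-0.1 -0.6 -6. ] w 21.9 ff 30.0
cmd [ 495.  -239.1  141.7] 1.669  need shares [3.633 0.952 0.017] turn -0.0
```

Call:
step_arm --targets '[0,0.5,0.13,0,0,0,0,0,0.95,0.25,0,0,0,0]'

```text
time: 4.32
tool_pos: [510.2, -141.7, 140.1]
tcp_rot: [-3.139, -0.001, 1.666]
contact_force: [0.2, -0.4, -5.2]
grip_width: 21.8
finger_force: 30.0
```

Call:
step_arm --targets '[0,0.5,0.13,0,0,0,0,0,0.95,0.25,0,0,0,0]'

```text
time: 4.58
tool_pos: [526.1, -44.3, 140.2]
tcp_rot: [-3.139, -0.0, 1.667]
contact_force: [0.8, -1.3, -6.0]
grip_width: 21.9
finger_force: 30.0
```

Call:
step_arm --targets '[0,0.5,0.13,0,0,0,0,0,0.95,0.25,0,0,0,0]'

```text
time: 4.82
tool_pos: [541.9, 52.6, 140.2]
tcp_rot: [-3.139, 0.0, 1.667]
contact_force: [0.8, -0.5, -5.6]
grip_width: 21.9
finger_force: 30.0
```

Call:
step_arm --targets '[0,0.5,0.13,0,0,0,0,0,0.78,0.2,0,0,0,0,0,0.78,0.2,0,0,0,0,0,0.78,0.2,0,0,0,0]'

```text
time: 5.32
tool_pos: [554.1, 130.3, 140.4]
tcp_rot: [-3.139, 0.001, 1.667]
contact_force: [0.3, 0.0, -5.8]
grip_width: 22.2
finger_force: 30.0
```

```bash
python3 - <<'E'
from h import *
for _ in range(3): sent(.95,.25,0,0)
sent(.78,.2,0,0); obs()
want(jig(24,30,90),1.571+.098); print(jig(24,30,0))
p,d=bot.capture("scene"); cv2.imwrite("pics/c2.png",cv2.resize(p[120:270,210:400],None,fx=4,fy=4,interpolation=cv2.INTER_CUBIC))
E
```

```text
t 5.33 tcp [554.1 130.3 140.4] [-3.139e+00  1.000e-03  1.667e+00] F [ 0.3  0.  -5.8] w 22.2 ff 30.0
cmd [554.1 131.4 141.7] 1.669  need shares [0.003 0.002 0.517] turn -0.0
[np.float64(554.2495479080076), np.float64(131.7042922985445), 0]
```

View pics/c2.png

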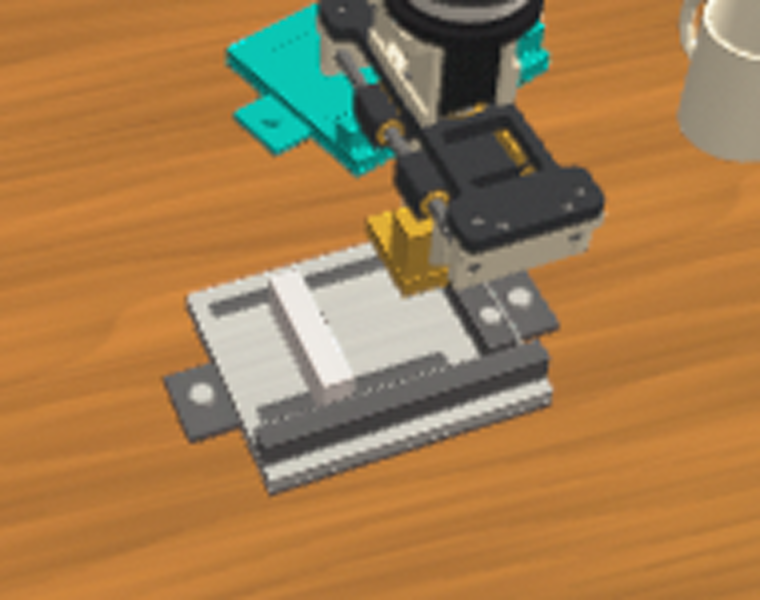

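Call:
step_arm --targets '[0,0,0,0.35,0,0,0,0,0,0,0.6,0,0,0,0,0,0,0.68,0,0,0,0,0,0,0.71,0,0,0,0,0,0,0.73,0,0,0,0,0,0,0.73,0,0,0,0,0,0,0.73,0,0,0]'

```text
time: 6.25
tool_pos: [554.8, 131.3, 69.3]
tcp_rot: [3.141, 0.0, 1.668]
contact_force: [-0.1, 0.2, -6.0]
grip_width: 21.7
finger_force: 30.0
```

Call:
step_arm --targets '[0,0,0,0.01,0,0,0,0,0,0,0.015,0,0,0,0,0,0,0.02,0,0,0,0,0,0,0.02,0,0,0,0,0,0,0.02,0,0,0]'

```text
time: 6.88
tool_pos: [555.0, 131.1, 68.2]
tcp_rot: [3.14, 0.0, 1.668]
contact_force: [-2.6, -1.8, 8.3]
grip_width: 22.1
finger_force: 30.0
```

Call:
step_arm --targets '[0.6,0,0,0,0,0,0,0.6,0,0,0,0,0,0,0.6,0,0,0,0,0,0,0.6,0,0,0,0,0,0,0.6,0,0,0,0,0,0,0.6,0,0,-0.4,0,0,0,0.6,0,0,-0.8,0,0,0,0.6,0,0,-0.8,0,0,0]'

```text
time: 7.88
tool_pos: [556.4, 131.4, 149.9]
tcp_rot: [3.135, 0.0, 1.668]
contact_force: [0.3, 0.9, -0.5]
grip_width: 54.9
finger_force: 0.0
```

```bash
python3 - <<'E'
from h import *
sent(0,0,.73,0);sent(0,0,.02,0);sent(0,0,-.8,0); obs()
want(jig(0,-75,146),1.571+.098)
W=cloud("scene",bot.capture("scene")[1]); w=W[150:250,240:360].reshape(-1,3); 
m=(w[:,2]>62)&(w[:,2]<69)
a=.098; R=np.array([[np.cos(a),np.sin(a)],[-np.sin(a),np.cos(a)]]); q=(w[:,:2]-[533.3,99.5])@R.T
print(m.sum(), cv2.minAreaRect(q[m].astype(np.float32)), np.median(w[m,2]))
s=(w[:,2]>44)&(w[:,2]<49)&(q[:,1]<0); print(np.percentile(q[s],[2,98],axis=0))
E
```

```text
t 7.88 tcp [556.4 131.4 149.9] [3.135 0.    1.668] F [ 0.3  0.9 -0.5] w 54.9 ff 0.0
cmd [554.1 131.4 146.7] 1.669  need shares [-1.047 -0.238  0.007] turn -0.0
157 ((25.266204833984375, 27.81625747680664), (23.886735916137695, 44.49333190917969), 0.01679818332195282) 66.57558584580136
[[-42.81147657 -46.32900128]
 [ 43.93004635 -27.32373234]]
```

Call:
step_arm --targets '[0,-0.5,-0.12,0,0,0,0,0,-1,-0.24,0,0,0,0,0,-1,-0.24,0,0,0,0,0,-1,-0.24,0,0,0,0,0,-1,-0.24,0.4,0,0,0,0,-1,-0.24,0.75,0,0,0,0,-1,-0.24,0.94,0,0,0,0,-1,-0.24,0.94,0,0,0,0,-1,-0.24,0.94,0,0,0]'

```text
time: 9.05
tool_pos: [540.8, 30.1, 53.2]
tcp_rot: [3.141, 0.0, 1.669]
contact_force: [0.6, -0.3, 1.1]
grip_width: 0.0
finger_force: 0.0
```

```bash
python3 - <<'E'
from h import *
sent(-1,-.24,.94,0); obs(); want(jig(0,-4-9.5,53),1.669)
E
```

```text
t 9.05 tcp [540.8  30.1  53.2] [3.141 0.    1.669] F [ 0.6 -0.3  1.1] w 0.0 ff 0.0
cmd [540.   29.5  52.7] 1.669  need shares [ 0.568  0.002 -0.003] turn -0.0
```

Call:
step_arm --targets '[0,0.06,0,0,0,0,0,0,0.1,0,0,0,0,0,0,0.13,0,0,0,0,0,0,0.16,0,0,0,0,0,0,0.19,0,0,0,0,0,0,0.22,0,0,0,0,0,0,0.25,0,0,0,0,0,0,0.28,0,0,0,0,0,0,0.31,0,0,0,0,0,0,0.34,0,0,0,0,0,0,0.37,0,0,0,0,0,0,0.4,0,0,0,0,0,0,0.43,0,0,0,0,0,0,0.46,0,0,0,0,0,0,0.48,0,0,0,0,0,0,0.48,0,0,0,0,0]'

```text
time: 11.05
tool_pos: [535.6, 77.3, 52.6]
tcp_rot: [-3.142, 0.0, 1.668]
contact_force: [2.0, -3.0, -0.3]
grip_width: -0.0
finger_force: 1.8
```

Call:
step_arm --targets '[0,0.015,0,0,0,0,0,0,0.03,0,0,0,0,0,0,0.03,0,0,0,0,0]'

```text
time: 11.42
tool_pos: [535.3, 80.1, 52.6]
tcp_rot: [-3.141, 0.0, 1.668]
contact_force: [3.0, -4.1, -0.3]
grip_width: 0.3
finger_force: 2.2
```

```bash
python3 - <<'E'
from h import *
sent(.48,0,0,0); sent(.03,0,0,0); obs(); want(jig(0,-4-9.5,53),1.669)
W=cloud("scene",bot.capture("scene")[1]); w=W[150:250,240:360].reshape(-1,3)
a=.098; R=np.array([[np.cos(a),np.sin(a)],[-np.sin(a),np.cos(a)]]); q=(w[:,:2]-[533.3,99.5])@R.T
m=(w[:,2]>62)&(w[:,2]<69)&(q[:,1]>5); print(m.sum(), cv2.minAreaRect(q[m].astype(np.float32)))
E
```

```text
t 11.43 tcp [535.3  80.1  52.6] [-3.141  0.     1.668] F [ 3.  -4.1 -0.3] w 0.3 ff 2.2
cmd [535.   80.3  52.7] 1.669  need shares [ 0.058  0.002 -0.003] turn -0.0
22 ((25.285533905029297, 52.33304977416992), (21.134096145629883, 7.005543231964111), 4.605932712554932)
```

Call:
step_arm --targets '[0,0.01,0,0,0,0,0,0,0.02,0,0,0,0,0,0,0.03,0,0,0,0,0,0,0.03,0,0,0,0,0]'

```text
time: 11.98
tool_pos: [535.1, 83.0, 52.6]
tcp_rot: [-3.142, 0.0, 1.668]
contact_force: [2.6, -4.9, 0.1]
grip_width: 0.4
finger_force: 2.4
```

Call:
step_arm --targets '[0,0.01,0,0,0,0,0,0,0.02,0,0,0,0,0,0,0.02,0,0,0,0,0]'

```text
time: 12.35
tool_pos: [535.1, 83.4, 52.7]
tcp_rot: [-3.141, 0.003, 1.668]
contact_force: [2.8, -13.1, 0.4]
grip_width: 0.3
finger_force: 6.6
```

Call:
step_arm --targets '[0,-0.08,0,0,0,0,0,0,-0.12,0,0,0,0,0,0,-0.12,0,-0.5,0,0,0,0,-0.6,-0.2,-0.9,0,0,0,0,-0.9,-0.2,-0.9,0,0,0,0,-0.9,-0.2,-0.9,0,0,0]'

```text
time: 13.1
tool_pos: [523.7, -7.8, 143.2]
tcp_rot: [3.141, -0.0, 1.665]
contact_force: [-0.9, 0.9, -0.1]
grip_width: 0.6
finger_force: 0.0
```

```bash
python3 - <<'E'
from h import *
sent(.05,0,0,0); sent(-.9,-.2,-.9,0); obs(); want(jig(8,38,100),1.669)
a=.098; R=np.array([[np.cos(a),np.sin(a)],[-np.sin(a),np.cos(a)]])
for n,b in (("scene",(245,360,150,245)),("top",(185,300,175,255))):
    p,d=bot.capture(n); cv2.imwrite(f"pics/{n}3.png",cv2.resize(p[b[2]:b[3],b[0]:b[1]],None,fx=5,fy=5,interpolation=cv2.INTER_CUBIC))
    w=cloud(n,d)[b[2]:b[3],b[0]:b[1]].reshape(-1,3); q=(w[:,:2]-[533.3,99.5])@R.T
    m=(w[:,2]>62)&(w[:,2]<69)&(abs(q[:,0])<60); print(n,m.sum(), cv2.minAreaRect(q[m].astype(np.float32)), np.median(q[m],0))
    s=(w[:,2]>44)&(w[:,2]<49)&(q[:,1]<20)&(abs(q[:,0])<50); print(s.sum(),np.percentile(q[s],[2,50,98],axis=0).round(1).tolist())
    e=(w[:,2]>32)&(w[:,2]<36)&(q[:,0]<45)&(q[:,1]>50); print("end",np.percentile(q[e],[2,98],axis=0).round(1).tolist())
E
```

```text
t 13.1 tcp [523.7  -7.8 143.2] [ 3.141 -0.     1.665] F [-0.9  0.9 -0.1] w 0.6 ff 0.0
cmd [523.4  -6.2 142.7] 1.669  need shares [1.423 0.282 0.427] turn -0.0
scene 156 ((24.953575134277344, 37.1583137512207), (23.01509666442871, 44.79269790649414), 1.737928032875061) [26.51671354 36.07338087]
247 [[-41.3, -4.6], [5.7, 4.9], [43.6, 15.5]]
end [[-160.9, 52.1], [44.7, 79.6]]
top 169 ((24.379444122314453, 38.34674072265625), (43.373573303222656, 21.78415870666504), 89.64606475830078) [24.63686906 36.88579995]
252 [[-43.0, -3.4], [-0.3, 6.3], [43.8, 15.8]]
end [[-42.2, 59.7], [43.3, 79.8]]
```

View pics/scene3.png

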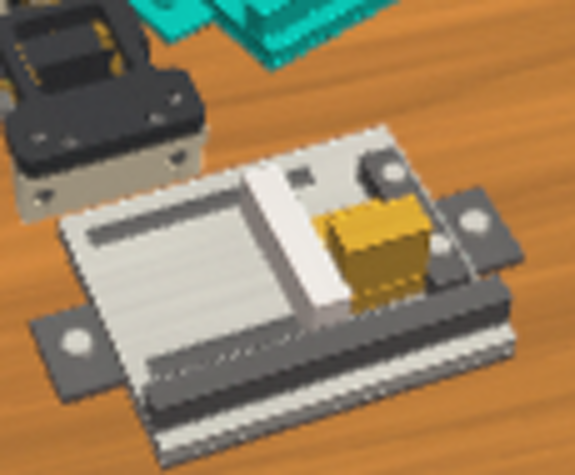

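The crop shows the side stop closed against the block, which sits snug between both stops; its top is near (380,225). Its back is still about 14 mm short of the fence. I'll go to the step corner.

Call:
step_arm --targets '[0,0.4,0.25,0,0,0,0,0,0.7,0.5,0,0,0,0,0,0.7,0.5,0,0,0,0]'

```text
time: 13.58
tool_pos: [566.9, 71.5, 141.8]
tcp_rot: [-3.141, -0.001, 1.672]
contact_force: [-0.9, -0.6, -0.4]
grip_width: 0.3
finger_force: 0.0
```

```bash
python3 - <<'E'
from h import *
sent(.7,.5,0,0); obs(); want(jig(-13,38,57),1.669)
E
```

```text
t 13.57 tcp [566.9  71.5 141.8] [-3.141e+00 -1.000e-03  1.672e+00] F [-0.9 -0.6 -0.4] w 0.3 ff 0.0
cmd [566.3  68.3 142.7] 1.669  need shares [ 0.723 -0.428  0.857] turn -0.0
```

Call:
step_arm --targets '[0,0.45,-0.25,0,0,0,0,0,0.725,-0.43,0,0,0,0,0,0.725,-0.43,0,0,0,0,0,0.725,-0.43,0,0,0,0,0,0.725,-0.43,0.4,0,0,0,0,0.725,-0.43,0.7,0,0,0,0,0.725,-0.43,0.82,0,0,0,0,0.725,-0.43,0.85,0,0,0,0,0.725,-0.43,0.85,0,0,0]'

```text
time: 14.7
tool_pos: [517.6, 135.9, 58.4]
tcp_rot: [3.14, 0.0, 1.668]
contact_force: [0.2, -0.6, -0.3]
grip_width: 0.5
finger_force: 0.0
```

Call:
step_arm --targets '[0,0,0.02,0,0,0,0,0,0,0.04,0,0,0,0,0,0,0.06,0,0,0,0,0,0,0.08,0,0,0,0,0,0,0.1,0,0,0,0,0,0,0.1,0,0,0,0]'

```text
time: 15.45
tool_pos: [526.3, 137.0, 57.5]
tcp_rot: [-3.14, 0.0, 1.668]
contact_force: [-3.4, 0.6, 1.7]
grip_width: 0.2
finger_force: 1.6
```

Call:
step_arm --targets '[0,0,0.02,0,0,0,0,0,0,0.04,0,0,0,0,0,0,0.06,0,0,0,0,0,0,0.08,0,0,0,0,0,0,0.1,0,0,0,0,0,0,0.12,0,0,0,0,0,0,0.12,0,0,0,0]'

```text
time: 16.32
tool_pos: [539.2, 138.2, 57.7]
tcp_rot: [3.141, 0.0, 1.668]
contact_force: [-0.8, -0.5, -0.8]
grip_width: 0.5
finger_force: 0.8
```

```bash
python3 - <<'E'
from h import *
sent(.725,-.43,.85,0); sent(0,.1,0,0); sent(0,.12,0,0); obs(); want(jig(28-19,38,55),1.669)
E
```

```text
t 16.32 tcp [539.2 138.2  57.7] [3.141 0.    1.668] F [-0.8 -0.5 -0.8] w 0.5 ff 0.8
cmd [538.4 138.4  57.7] 1.669  need shares [-0.002  0.002  0.027] turn -0.0
```

Call:
step_arm --targets '[0,0,0.01,0.005,0,0,0,0,0,0.02,0.01,0,0,0,0,0,0.03,0.02,0,0,0,0,0,0.03,0.03,0,0,0,0,0,0.03,0.03,0,0,0]'

```text
time: 16.95
tool_pos: [541.1, 138.4, 56.4]
tcp_rot: [-3.141, 0.0, 1.668]
contact_force: [-11.0, -1.7, 19.5]
grip_width: 0.5
finger_force: 13.7
```

Call:
step_arm --targets '[0,0,0.01,-0.02,0,0,0,0,0,0.02,-0.02,0,0,0,0,0,0.02,-0.02,0,0,0]'

```text
time: 17.32
tool_pos: [541.2, 138.5, 56.7]
tcp_rot: [-3.136, 0.0, 1.668]
contact_force: [-12.4, -2.4, 11.9]
grip_width: 0.5
finger_force: 10.0
```

Call:
step_arm --targets '[0,0,0.01,0.01,0,0,0,0,0,0.01,0.01,0,0,0,0,0,0.01,0.01,0,0,0,0,0,0.01,0.01,0,0,0]'

```text
time: 17.82
tool_pos: [541.3, 138.5, 56.6]
tcp_rot: [-3.134, 0.0, 1.668]
contact_force: [-18.6, -1.8, 20.5]
grip_width: 0.8
finger_force: 16.3
```

```bash
python3 - <<'E'
from h import *
sent(0,.03,.03,0); sent(0,.02,-.02,0); sent(0,.01,.01,0); obs(); want(jig(28-19,38,55),1.669)
a=.098; R=np.array([[np.cos(a),np.sin(a)],[-np.sin(a),np.cos(a)]])
for n,b in (("scene",(245,360,150,245)),("top",(185,300,175,255))):
    p,d=bot.capture(n); cv2.imwrite(f"pics/{n}4.png",cv2.resize(p[b[2]:b[3],b[0]:b[1]],None,fx=5,fy=5,interpolation=cv2.INTER_CUBIC))
    w=cloud(n,d)[b[2]:b[3],b[0]:b[1]].reshape(-1,3); q=(w[:,:2]-[533.3,99.5])@R.T
    m=(w[:,2]>63)&(w[:,2]<69)&(q[:,0]>15)&(q[:,0]<60); print(n,m.sum(), m.any() and np.percentile(q[m],[2,98],axis=0).round(1).tolist())
E
```

```text
t 17.82 tcp [541.3 138.5  56.6] [-3.134  0.     1.668] F [-18.6  -1.8  20.5] w 0.8 ff 16.3
cmd [544.3 139.   55.7] 1.669  need shares [-0.002 -0.058  0.007] turn -0.0
scene 45 [[29.9, 14.9], [52.4, 25.2]]
top 0 False
```

View pics/scene4.png

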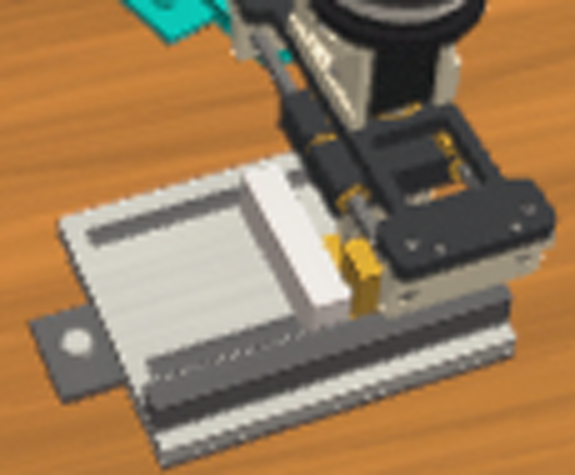

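The crop shows the block against the fence, with its visible edge at (365,270), and the side stop still touching it. The push holds at about 18 N forward and 20 N down. I'll ease it slightly towards 15 N, check that it's steady, then hand in.

Call:
step_arm --targets '[0,0,0,-0.005,0,0,0,0,0,0,-0.005,0,0,0,0,0,0,-0.005,0,0,0,0,0,0,-0.005,0,0,0,0,0,0,-0.005,0,0,0,0,0,0,-0.005,0,0,0]'

```text
time: 18.68
tool_pos: [541.3, 138.5, 56.6]
tcp_rot: [-3.134, 0.0, 1.668]
contact_force: [-16.8, -2.6, 17.1]
grip_width: 0.2
finger_force: 14.7
```

```bash
python3 - <<'E'
from h import *
a=.098; R=np.array([[np.cos(a),np.sin(a)],[-np.sin(a),np.cos(a)]])
p,d=bot.capture("scene"); w=cloud("scene",d)[150:245,245:360].reshape(-1,3); q=(w[:,:2]-[533.3,99.5])@R.T
s=(w[:,2]>45)&(w[:,2]<48.5)&(q[:,1]<20)&(q[:,1]>-12)&(q[:,0]>0)&(q[:,0]<45); print("stop",s.sum(),np.percentile(q[s],[2,50,98],axis=0).round(1).tolist()); obs()
E
```

```text
stop 108 [[1.2, -4.0], [22.5, 5.2], [44.1, 14.6]]
t 18.73 tcp [541.3 138.5  56.6] [-3.134  0.     1.668] F [-16.1  -1.9  17.2] w 0.5 ff 14.7
```

The push is steady at about 16 N forward and 17 N down, and the side stop's outer face is at about y = -4 mm, which means closed. Handing in.

```bash
python3 -c "
from plant import bot
print(bot.close_job())"
```

```text
the job is handed in; nothing more can be done
None
```

I handed the job in at about 19 s with the block seated against the fence, the side stop closed on it, and a steady push held at about 16 N forward and 17 N down; the hand-in returned no verdict.

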